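# Unstack the topping tins into their trays

### The arm

A 6-joint arm with a two-finger parallel gripper is mounted at the origin on the work surface. World frame = base frame: x ahead of the robot, y to its left, z up, the work surface at z = 0. Lengths are in m, angles in rad, forces in N, time in s.
With the tool pointing down it reaches from about 0.375 to 0.9 m from the base axis. Payload 3.1 kg.
Tool frame: the origin (TCP) lies at the centre of the arm's flange, where the gripper is bolted on; the fingertips stand tip_reach ahead of it and the grasp point (between the pads) lies 164 mm ahead of it (tip_reach is the distance from the TCP to the fingertips, in m); z points along the fingers, y is the direction in which the jaws open and shut (so a half turn about z gives the same grasp; the last joint's range is limited). The gripper opens to 87 mm and grips with 3 to 60 N. Pads are 19 mm wide; open, the fingers measure 117 mm over their backs; the gripper's body (75 mm by 190 mm) begins 51 mm behind the grasp point.
Start: joints at [-1.482, 0.527, 1.433, -0, 1.181, -0.178], TCP at [0.165, -0.603, 0.405] pointing down, gripper open.
Joint ranges: [-3.08, 3.08], [-0.75, 2.2], [0.22, 2.44], [-1.43, 4.57], [0, 2.65], [-2.85, 2.85]. Speed limits (rad/s): [2.79, 2.79, 3.14, 3.14, 3.14, 3.14].

### API

Orientations are given as a unit quaternion [x, y, z, w].
In Python, from rig import get_obs, camera, hand_in, tip_reach gives the robot as it stands. The module is installed in compiled form; this text tells all that it offers.
- The arm moves only by the tool servo_tool, never from a script. Its argument "steps" is one flat list of numbers, 5 for each row, row after row: the finger opening in m, from 0 to 0.087, then the shift along the tool's x, y, z in m, then the turn about the tool's z in rad. A call has 1 to 12 rows; each row is the pose to reach, as a shift and turn from the pose commanded when the call began, along the tool's axes at that moment; what a row does not reach only later rows make up. A row lasts 1/8 s, in which the tool goes at most 62.5 mm and 10.7 degrees, less where a joint would pass 70% of its speed; a pose out of reach is approached as far as the arm can. A call with a gripper value outside its range is refused whole. The fingers move at their own pace and stop on an object; "force" is the grip in N (left out, the last holds). Time passes only in rows, so rows that repeat a pose let the fingers close. It gives the time, the measured TCP pose, the force and the opening at its end, in the units of the state.
- get_obs(): the state, without advancing time (a new reading comes with each control period).
- camera(name): name is "scene" or "side" or "wrist"; returns a dict with "pixels" (420x560x3 uint8, blue, green, red), "vertical_fov" (degrees; the focal length in pixels is half the picture's height over the tangent of half this angle, whatever the lens; pixels are square), "cx", "cy" (the principal point, pixels), "T" (4x4, takes a point from camera to world coordinates). Camera axes: x right, y up, looking along -z (the intrinsics and any distortion apply to the point x, -y, -z); pixel columns grow to the right and rows downward; lengths in m; the calibration is good to about 2 mm. A picture is of the moment at which its call begins. There is no depth.
- hand_in(): hands the job in, once; it reports no verdict.
The state is a dict: "time": time; "q": joint angles; "joint_velocities": joint speeds; "joint_torque": joint torques, N m; "position": TCP position; "tool_rot": TCP orientation; "ft_force": force on the tool from outside, world axes, zero at the start; "moment": the same for the moment, N m; "grip_width": finger opening in m.
Only numpy, scipy, OpenCV 4.12 (cv2) and the standard library are available. Lean on these libraries where they do the work, as an engineer would, in place of code of your own. Each camera call takes 0.05 s, during which the arm holds its last target.

### The job

The four closed topping tins are stacked on the counter. Take them down one at a time from the top and set each one upright in the shallow white tray of its own shape (six-sided, round, square, long), flat on the tray's floor inside the rim; set them down gently, never letting one fall. Leave the spray bottle and the bowl where they are.

Things in the scene. Friction and masses are not known exactly. Their poses are not given: they have to be found in the camera images.
- hex_center (a point): Plain bright metal closed tin with a flat grey panel on its lid, six-sided, 36 mm across flats (42 mm across corners), 50 mm high, about 0.14 kg. Point at its centre, 25 mm above its underside; z up, x is square to one pair of flats, further flats every 60 degrees. Top of the stack: stands on the round tin. Fingers beside the tin at the set-down must stay above the tray's rim, so hold the tin in its upper half.
- round_center (a point): Plain bright metal closed tin with a flat grey panel on its lid, round, 54 mm diameter, 50 mm high, about 0.18 kg. Point at its centre, 25 mm above its underside; z up, x, y arbitrary. Second from the top: stands on the square tin. Fingers beside the tin at the set-down must stay above the tray's rim, so hold the tin in its upper half.
- square_center (a point): Plain bright metal closed tin with a flat grey panel on its lid, square, 60 x 60 mm, 50 mm high, about 0.25 kg. Point at its centre, 25 mm above its underside; z up, x and y square to its sides. Third from the top: stands on the long tin. Fingers beside the tin at the set-down must stay above the tray's rim, so hold the tin in its upper half.
- long_center (a point): Plain bright metal closed tin with a flat grey panel on its lid, long, 130 x 60 mm, 50 mm high, about 0.40 kg. Point at its centre, 25 mm above its underside; z up, x along its 130 mm length, y across its 60 mm width. Bottom of the stack: stands on the counter. Fingers beside the tin at the set-down must stay above the tray's rim, so hold the tin in its upper half.
- tray_hex: Shallow white tray fixed to the counter, six-sided, 54 mm across flats inside, 60 mm outside; floor 3 mm thick, rim 3 mm thick whose top is 9 mm above the counter (6 mm above the tray's floor). Origin at the middle of its underside, on the counter; z up, x square to one pair of flats
- tray_round: Shallow white tray fixed to the counter, round, 72 mm inside and 78 mm outside diameter; floor 3 mm thick, rim 3 mm thick whose top is 9 mm above the counter (6 mm above the tray's floor). Origin at the middle of its underside, on the counter; z up, x, y arbitrary
- tray_square: Shallow white tray fixed to the counter, square, 78 x 78 mm inside, 84 x 84 mm outside; floor 3 mm thick, rim 3 mm thick whose top is 9 mm above the counter (6 mm above the tray's floor). Origin at the middle of its underside, on the counter; z up, x and y square to its sides
- tray_long: Shallow white tray fixed to the counter, long, 148 x 78 mm inside, 154 x 84 mm outside; floor 3 mm thick, rim 3 mm thick whose top is 9 mm above the counter (6 mm above the tray's floor). Origin at the middle of its underside, on the counter; z up, x along its length, y across its width
- spray: Bystander: clear spray bottle with a blue head, 56 mm diameter, 167 mm high, standing loose. Origin under its centre.
- bowl: Bystander: small steel bowl, 84 mm diameter, 40 mm high, standing loose. Origin under its centre.
Not all that is in view belongs to the job. Leave any blue look-alike of the tray_long alone.

How it is judged:
On the way, in this order (a step that is already met when the one before it is completed fails the run):
1. the six-sided tin stands released in the six-sided tray (horizontal distance between hex_center and tray_hex below 0.0145 m and height (world z) of hex_center between 0.024 and 0.032 m and angle between hex_center's own z axis and vertical below 0.1 rad and contact force between tin_hex and the fingers below 0.2 N and linear speed of tin_hex below 0.02 m/s), for 0.2 s.
2. the round tin stands released in the round tray (horizontal distance between round_center and tray_round below 0.0145 m and height (world z) of round_center between 0.024 and 0.032 m and angle between round_center's own z axis and vertical below 0.1 rad and contact force between tin_round and the fingers below 0.2 N and linear speed of tin_round below 0.02 m/s), for 0.2 s.
3. the square tin stands released in the square tray (horizontal distance between square_center and tray_square below 0.0145 m and height (world z) of square_center between 0.024 and 0.032 m and angle between square_center's own z axis and vertical below 0.1 rad and contact force between tin_square and the fingers below 0.2 N and linear speed of tin_square below 0.02 m/s), for 0.2 s.
4. the long tin stands released in the long tray (horizontal distance between long_center and tray_long below 0.0145 m and height (world z) of long_center between 0.024 and 0.032 m and angle between long_center's own z axis and vertical below 0.1 rad and contact force between tin_long and the fingers below 0.2 N and linear speed of tin_long below 0.02 m/s), for 0.2 s.
At the end, for the whole second after the job is handed in: Each of the four tins stands upright (within 0.1 rad) on the floor of the tray of its own shape, its centre within 14.5 mm of the tray's centre horizontally and 24 to 32 mm above the counter, released and at rest (below 0.02 m/s) (all of step 1 and all of step 2 and all of step 3 and all of step 4); the robot touches nothing.
It fails at once if a tin falls freely (a drop of more than about 25 mm) ((contact force between tin_hex and anything else below 0.02 N and linear speed of tin_hex above 0.7 m/s) or (contact force between tin_round and anything else below 0.02 N and linear speed of tin_round above 0.7 m/s) or (contact force between tin_square and anything else below 0.02 N and linear speed of tin_square above 0.7 m/s) or (contact force between tin_long and anything else below 0.02 N and linear speed of tin_long above 0.7 m/s)).
It fails at once if the spray bottle or the bowl is moved more than 30 mm (distance of any of spray, bowl from where it was at the start of the episode above 0.03 m).
It also fails if it takes over 106 s, if anything falls off the work surface, if the arm or the gripper's body presses on something with over 40 N, if the wrist force passes 120 N, or if a joint passes its speed limit or range.

## Working session

There is one attempt and no reset: what is moved stays moved. The work goes in short steps, Python scripts to look and compute and a tool call to move; the robot and the scene stay as the last step left them, time stands still between calls to the robot, and variables do not carry over. Pictures are saved under pics/ and viewed, and the job is handed in when it is done.

Besides the shell and the picture viewer there is one more tool, called by a JSON object that holds its "op" and its "data", one argument or row to a line. servo_tool: Moves the arm, as the interface text tells. Its arguments: {"type":"object","properties":{"steps":{"type":"array"},"force":{"type":"number"}},"required":["steps"]}

```bash
mkdir -p pics
python3 - <<'E'
from rig import *
import cv2
o=get_obs();print(o, tip_reach() if callable(tip_reach) else tip_reach)
for n in("scene","side","wrist"):
    c=camera(n);cv2.imwrite(f"pics/{n}0.png",c["pixels"]);print(n,c["vertical_fov"],c["cx"],c["cy"],c["T"],[k for k in c])
E
```

```text
{'time': 0.0, 'q': array([-1.48252123e+00,  5.28457993e-01,  1.43392057e+00, -7.66619973e-06,
        1.18137956e+00, -1.78449742e-01]), 'joint_velocities': array([ 8.61725446e-04,  2.51978237e-03, -4.61266224e-04,  2.25979371e-05,
       -1.51239758e-03,  5.73301962e-04]), 'joint_torque': array([-1.35526556e-03, -4.40045822e+01, -1.76591295e+01,  6.32890686e-02,
        5.82347705e-02, -1.63607506e-04]), 'position': array([ 0.16475992, -0.60252916,  0.40377042]), 'tool_rot': array([ 9.91119630e-01,  1.32968818e-01,  4.52600596e-05, -1.08179250e-03]), 'ft_force': array([ 0.78909112,  0.32987949, -0.46339221]), 'moment': array([-0.05096076,  0.02711911,  0.02281298]), 'grip_width': 0.086990002685693} 0.1822
scene 57.51455630393948 280.68410449153345 210.37326304515796 [[ 0.32380882 -0.62389467  0.71126879  1.17375833]
 [ 0.94584514  0.19526117 -0.25932615 -0.16010146]
 [ 0.02290903  0.75672222  0.65333503  0.75374042]
 [ 0.          0.          0.          1.        ]] ['pixels', 'vertical_fov', 'cx', 'cy', 'T']
side 45.86190860410676 281.53023544568 205.82803405825106 [[-0.98824783  0.09048885 -0.12319898  0.34421706]
 [-0.15283728 -0.57098992  0.80660479  1.09518937]
 [ 0.00264337  0.81595483  0.57810962  0.86111084]
 [ 0.          0.          0.          1.        ]] ['pixels', 'vertical_fov', 'cx', 'cy', 'T']
wrist 64.77048519877955 276.94560793827577 211.17773949283176 [[ 0.26453617  0.91927522  0.29146815  0.24446838]
 [-0.96437463  0.25262731  0.07849207 -0.58080399]
 [-0.001477   -0.30184848  0.95335477  0.38306832]
 [ 0.          0.          0.          1.        ]] ['pixels', 'vertical_fov', 'cx', 'cy', 'T']
```

View pics/scene0.png

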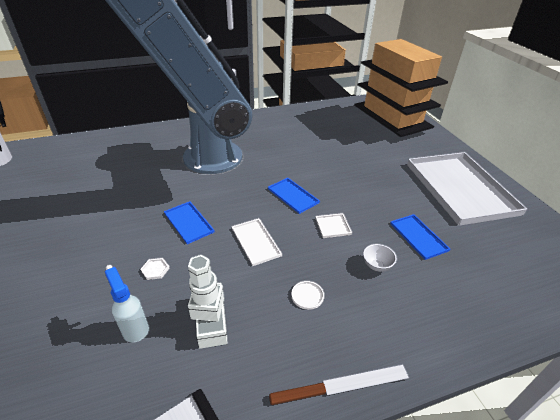

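View pics/side0.png

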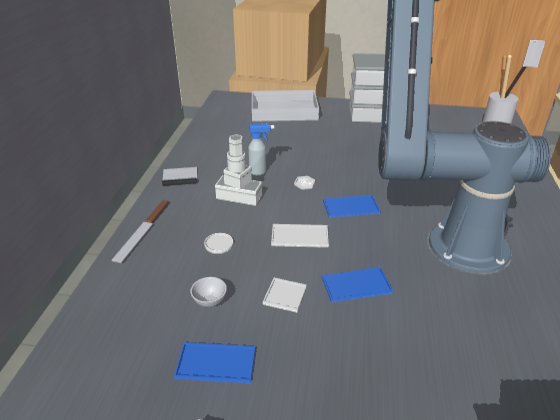

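View pics/wrist0.png

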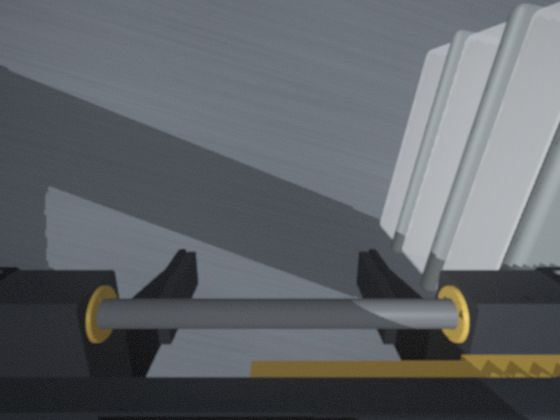

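The scene view shows the stack at about (205,300), with the spray bottle at (130,315) and the bowl at (379,258). The white trays are: hex (155,268), long (256,241), square (333,225), round (307,295). The blue look-alikes are at (188,222), (293,195) and (419,236), and the big grey pan is at (465,186). I'll check the choice in close crops.

```bash
cat > h.py <<'E'
import numpy as np,cv2
from rig import *
def K(c):
    f=c["pixels"].shape[0]/2/np.tan(np.radians(c["vertical_fov"])/2); return f
def proj(c,P):
    P=np.atleast_2d(P);T=c["T"];q=(P-T[:3,3])@T[:3,:3];f=K(c)
    return np.c_[c["cx"]+f*q[:,0]/-q[:,2], c["cy"]-f*q[:,1]/-q[:,2]]
def back(c,uv,z):
    uv=np.atleast_2d(uv).astype(float);f=K(c);T=c["T"]
    d=np.c_[(uv[:,0]-c["cx"])/f,-(uv[:,1]-c["cy"])/f,-np.ones(len(uv))]@T[:3,:3].T
    return T[:3,3]+d*((z-T[2,3])/d[:,2])[:,None]
E
python3 - <<'E'
from h import *
import pickle
cs={n:camera(n) for n in("scene","side")};pickle.dump(cs,open("c0.pkl","wb"))
a=cs["scene"]["pixels"][200:360,100:260];b=cs["scene"]["pixels"][190:320,130:370]
cv2.imwrite("pics/z1.png",cv2.resize(a,None,fx=3.7,fy=3.7,interpolation=2))
cv2.imwrite("pics/z2.png",cv2.resize(b,None,fx=3.3,fy=3.3,interpolation=2))
s=cs["side"]["pixels"]
cv2.imwrite("pics/z3.png",cv2.resize(s[120:320,180:340],None,fx=3,fy=3,interpolation=2))
S=cs["scene"]
for nm,uv in dict(hex=(155,268),lng=(256,241),sq=(333,225),rd=(307,295),bowl=(379,260),spray=(136,335),longtin=(211,335)).items(): print(nm,back(S,uv,.006)[0].round(3))
T=cs["side"]
for nm,uv in dict(hex=(305,182),lng=(300,235),sq=(285,294),rd=(219,243),bowl=(209,295),stack=(239,195)).items(): print(nm,back(T,uv,.006)[0].round(3))
E
```

```text
hex [ 0.475 -0.238  0.006]
lng [0.461 0.031 0.006]
sq [0.466 0.26  0.006]
rd [0.671 0.097 0.006]
bowl [0.625 0.318 0.006]
spray [ 0.655 -0.293  0.006]
longtin [ 0.705 -0.141  0.006]
hex [ 0.472 -0.24   0.006]
lng [0.455 0.031 0.006]
sq [0.463 0.26  0.006]
rd [0.666 0.1   0.006]
bowl [0.641 0.291 0.006]
stack [ 0.664 -0.134  0.006]
```

View pics/z1.png

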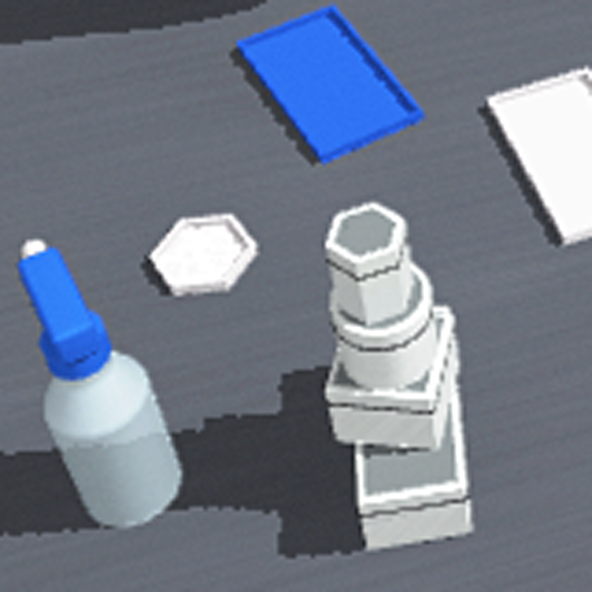

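View pics/z2.png

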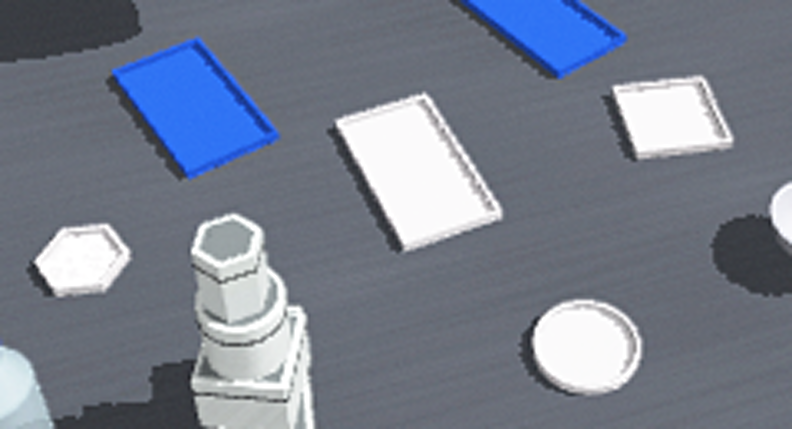

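View pics/z3.png

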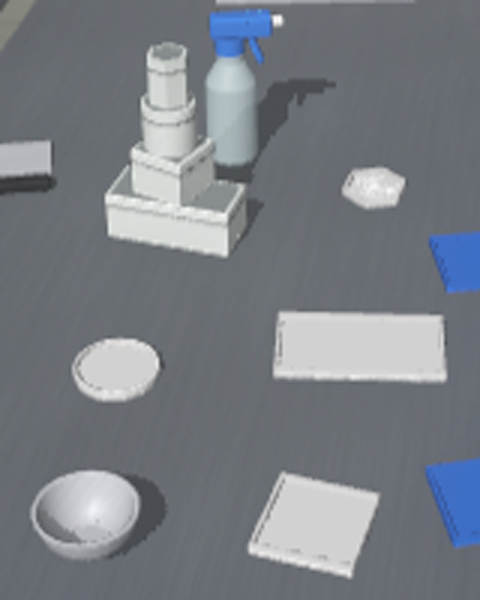

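The crops confirm the choices. Next I'll fit the trays and the stack by silhouette in both cameras.

```bash
cat > fit.py <<'E'
from h import *
from scipy.optimize import minimize
SS=4
def poly(kind,r=None,L=None,W=None,grow=0):
    if kind=="hex": a=np.radians(30+60*np.arange(6)); return (r/np.cos(np.pi/6))*np.c_[np.cos(a),np.sin(a)]
    if kind=="round": a=np.linspace(0,2*np.pi,40,endpoint=False); return r*np.c_[np.cos(a),np.sin(a)]
    return np.array([[L,W],[-L,W],[-L,-W],[L,-W]])/2
def pris(p,x,y,t,z0,z1):
    R=np.array([[np.cos(t),-np.sin(t)],[np.sin(t),np.cos(t)]]);q=p@R.T+[x,y]
    return np.r_[np.c_[q,np.full(len(q),z0)],np.c_[q,np.full(len(q),z1)]]
def mask(c,seed,win,exclude_blue=True,thr=140):
    im=c["pixels"];hsv=cv2.cvtColor(im,cv2.COLOR_BGR2HSV)
    m=((hsv[...,2]>thr)&(hsv[...,1]<45)).astype(np.uint8)
    x,y=map(int,seed);w,h=win
    roi=np.zeros_like(m);roi[max(0,y-h):y+h,max(0,x-w):x+w]=m[max(0,y-h):y+h,max(0,x-w):x+w]
    cn,_=cv2.findContours(roi,cv2.RETR_EXTERNAL,cv2.CHAIN_APPROX_NONE)
    best=max(cn,key=cv2.contourArea);o=np.zeros_like(m);cv2.drawContours(o,[best],-1,1,-1);return o
def render(c,prisms):
    h,w=c["pixels"].shape[:2];o=np.zeros((h*SS,w*SS),np.uint8)
    for P in prisms:
        uv=proj(c,P);hull=cv2.convexHull((((uv+.5)*SS)-.5).astype(np.float32))
        cv2.fillConvexPoly(o,np.round(hull*16).astype(np.int32),255,shift=4)
    return cv2.resize(o,(w,h),interpolation=cv2.INTER_AREA)/255.
def fit(cs,ms,build,x0,steps):
    boxes=[]
    def cost(v): return sum(np.abs(render(c,build(v))-m).sum() for c,m in zip(cs,ms))
    n=len(x0);x0=np.array(x0,float)
    for k in range(2):
        sim=np.r_[x0[None],x0+np.diag(np.array(steps)/(1+2*k))]
        r=minimize(cost,x0,method="Nelder-Mead",options=dict(initial_simplex=sim,maxiter=130*n//2,xatol=1e-4,fatol=.2));x0=r.x
    return r.x,r.fun,[m.sum() for m in ms]
E
cat > t.py <<'E'
from fit import *
import pickle
d=pickle.load(open("c0.pkl","rb"));A,B=d["scene"],d["side"]
tr=dict(hex=(poly("hex",.030),(155,268),(22,16),(305,182),(16,12),(.473,-.239,0)),
 round=(poly("round",.039),(307,295),(25,20),(219,243),(20,14),(.669,.098,0)),
 square=(poly("r",L=.084,W=.084),(333,225),(25,18),(285,294),(28,22),(.465,.26,.15)),
 long=(poly("r",L=.154,W=.084),(256,241),(32,28),(300,235),(36,18),(.458,.031,.1)))
for k,(p,s1,w1,s2,w2,x0) in tr.items():
    m1=mask(A,s1,w1);m2=mask(B,s2,w2)
    for cs,ms in (([A],[m1]),([B],[m2]),([A,B],[m1,m2])):
        best=None
        for t in ([x0[2]] if k!="long" else [0,.1,-.1]):
            r=fit(cs,ms,lambda v:[pris(p,*v,0,.009)],(x0[0],x0[1],t),(.006,.006,.15))
            if best is None or r[1]<best[1]: best=r
        print(k,best[0].round(4),round(best[1],1),best[2])
E
time python3 t.py
```

```text
hex [ 0.4737 -0.2384 -0.1559] 25.8 [np.uint64(477)]
hex [ 0.4757 -0.2414 -0.1354] 17.2 [np.uint64(230)]
hex [ 0.4744 -0.2388 -0.1723] 56.2 [np.uint64(477), np.uint64(230)]
round [0.668  0.0996 0.0508] 29.2 [np.uint64(772)]
round [0.6696 0.0965 0.1585] 23.2 [np.uint64(493)]
round [0.6684 0.0988 0.2854] 77.6 [np.uint64(772), np.uint64(493)]
square [ 0.4628  0.2624 -0.1514] 32.3 [np.uint64(698)]
square [ 0.4647  0.2584 -0.1402] 46.3 [np.uint64(1044)]
square [ 0.4642  0.2605 -0.1457] 124.9 [np.uint64(698), np.uint64(1044)]
long [0.4556 0.0325 0.1208] 46.0 [np.uint64(1396)]
long [0.4568 0.0293 0.1161] 60.7 [np.uint64(1291)]
long [0.4565 0.032  0.1179] 137.6 [np.uint64(1396), np.uint64(1291)]
real	0m13.089s
user	0m29.668s
sys	0m12.609s
```

```bash
cat > st.py <<'E'
from fit import *
import pickle
d=pickle.load(open("c0.pkl","rb"));A,B=d["scene"],d["side"]
m1=mask(A,(207,300),(24,55),thr=150);m2=mask(B,(236,170),(29,38),thr=170)
v=np.hstack([A["pixels"][240:360,150:270]*1,B["pixels"][120:240,180:300]])
ov=v.copy();ov[np.hstack([m1[240:360,150:270],m2[120:240,180:300]])>0]=(0,0,255)
cv2.imwrite("pics/m.png",cv2.resize(np.vstack([v,ov]),None,fx=2.5,fy=2.5,interpolation=0))
ps=[poly("r",L=.13,W=.06),poly("r",L=.06,W=.06),poly("round",.027),poly("hex",.018)]
def build(v): return [pris(ps[0],v[0],v[1],v[2],0,.05),pris(ps[1],v[3],v[4],v[5],.05,.10),pris(ps[2],v[6],v[7],0,.10,.15),pris(ps[3],v[8],v[9],v[10],.15,.2)]
print(back(A,(199.2,263.2),.2),back(B,(235.7,136.7),.2))
h=(back(A,(199.2,263.2),.2)+back(B,(235.7,136.7),.2))[0]/2
x0=[h[0],h[1],-.2,h[0],h[1],.4,h[0],h[1],h[0],h[1],0]
stp=[.008,.008,.2,.008,.008,.3,.006,.006,.006,.006,.2]
for s in (0.2,-.2):
  x0[2]=s
  for cs,ms in (([A,B],[m1,m2]),):
    r=fit(cs,ms,build,x0,stp);print(r[0].round(4),r[1:])
E
python3 st.py
```

```text
[[ 0.66981523 -0.13762079  0.2       ]] [[ 0.66720561 -0.14532553  0.2       ]]
[ 0.6642 -0.132  -0.1357  0.6794 -0.1407  0.2003  0.6706 -0.136   0.6673
 -0.1384  0.2137] (np.float64(1165.0), [np.uint64(2593), np.uint64(1714)])
[ 0.6641 -0.1321 -0.1374  0.676  -0.1403  0.1748  0.6688 -0.1362  0.6665
 -0.1384  0.1668] (np.float64(1164.2588235294118), [np.uint64(2593), np.uint64(1714)])
```

View pics/m.png

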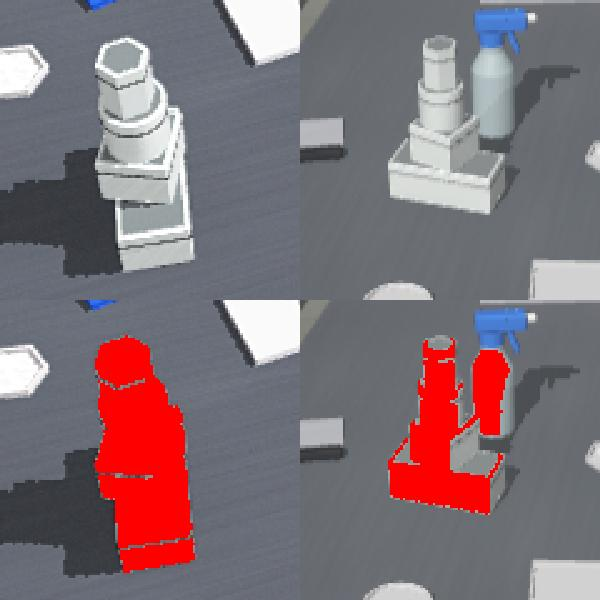

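```bash
cat > patch.py <<'E'
s=open("st.py").read()
s=s.replace('m2=mask(B,(236,170),(29,38),thr=170)','''
K3=np.ones((3,3),np.uint8)
m1=cv2.morphologyEx(m1,cv2.MORPH_CLOSE,np.ones((5,5),np.uint8))
hs=cv2.cvtColor(B["pixels"],cv2.COLOR_BGR2HSV)
pm=np.zeros(hs.shape[:2],np.uint8)
pp=(np.array([(380,25),(469,25),(469,118),(482,126),(508,150),(508,220),(380,220)])-[300,0])/2.5+[180,120]
cv2.fillPoly(pm,[np.round(pp).astype(np.int32)],1)
m2=((hs[...,2]>105)&(hs[...,1]<60)).astype(np.uint8)*pm
m2=cv2.morphologyEx(m2,cv2.MORPH_CLOSE,K3);m2=cv2.morphologyEx(m2,cv2.MORPH_OPEN,K3)''')
s+='''
  R=np.hstack([render(A,build(r[0]))[240:360,150:270],render(B,build(r[0]))[120:240,180:300]])
  ov2=v.copy();e=(R>.5).astype(np.uint8);e=e-cv2.erode(e,K3);ov2[e>0]=(0,0,255)
cv2.imwrite("pics/m2.png",cv2.resize(np.vstack([ov,ov2]),None,fx=2.5,fy=2.5,interpolation=0))
'''
open("st.py","w").write(s)
E
python3 patch.py; python3 st.py
```

```text
[[ 0.66981523 -0.13762079  0.2       ]] [[ 0.66720561 -0.14532553  0.2       ]]
[ 0.6637 -0.1316 -0.1421  0.6634 -0.1379  1.2872  0.7136 -0.1387  0.6658
 -0.1382 -0.227 ] (np.float64(1383.8549019607844), [np.uint64(2694), np.uint64(3384)])
[ 0.6642 -0.1318 -0.1278  0.6666 -0.1363  1.195   0.6672 -0.1366  0.666
 -0.1389 -0.1971] (np.float64(1526.478431372549), [np.uint64(2694), np.uint64(3384)])
```

View pics/m2.png

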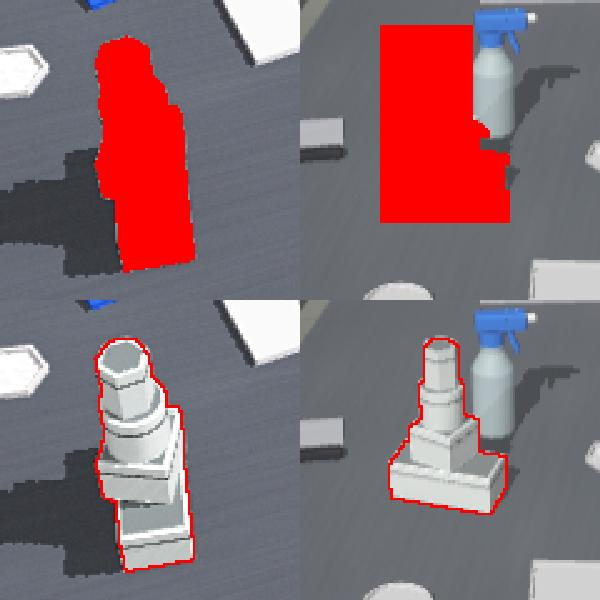

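```bash
python3 - <<'E'
import cv2
s=cv2.imread("pics/side0.png")
print(s[145:200:3,225].max(1)); print(s[175,205:275].max(1)); print(s[187,205:275].max(1));print(s[142,215:260].max(1))
E
sed -i 's/>105)/>145)/; s/m2=cv2.morphologyEx(m2,cv2.MORPH_CLOSE,K3);/c_,_h=cv2.findContours(m2,0,1);m2=cv2.drawContours(np.zeros_like(m2),c_,-1,1,-1);m2=cv2.morphologyEx(m2,cv2.MORPH_CLOSE,np.ones((5,5),np.uint8));/; s/-.2,h\[0\],h\[1\],.4,/-.2,h[0],h[1],-.37,/' st.py; python3 st.py
```

```text
[115 115 115 115 114 115 116 115 179 219 211 219 218 184 227 192 221 220
 202]
[113 114 114 114 116 114 114 115 115 115 115 114 115 115 116 116 115 181
 136 217 211 210 205 190 171 183 203 221 221 220 221 228 225 218 231 185
 159 160 133 130 152 150 158 157 156 156 110  86  94  94 106 120 106 104
 103 102  84  83  83  83 111 113 114 115 115 113 113 114 115 115]
[115 115 116 117 116 115 116 118 118 118 209 223 224 224 222 223 224 229
 231 237 227 226 217 227 228 239 224 219 211 198 203 226 220 219 219 159
 155 151 147 142 142 142 142 142 142 142 142 143 142 142 142 155 202 175
 131  98 122  84  83  83  84  95  96 115 115 115 115 115 113 115]
[114 114 114 114 114 115 115 115 116 115 116 116 116 116 177 215 216 216
 215 216 198 197 197 197 197 197 173 111 115 116 116 115 115 115 115 134
 186 199 204 209 211 211 209 202 193]
[[ 0.66981523 -0.13762079  0.2       ]] [[ 0.66720561 -0.14532553  0.2       ]]
[ 0.6644 -0.1326 -0.122   0.6672 -0.1361 -0.3714  0.6693 -0.1363  0.6678
 -0.1385  0.2042] (np.float64(360.13725490196083), [np.uint64(2694), np.uint64(1735)])
[ 0.6644 -0.1326 -0.1232  0.667  -0.1361 -0.3733  0.6693 -0.1364  0.6678
 -0.1386  0.2024] (np.float64(359.764705882353), [np.uint64(2694), np.uint64(1735)])
```

View pics/m2.png

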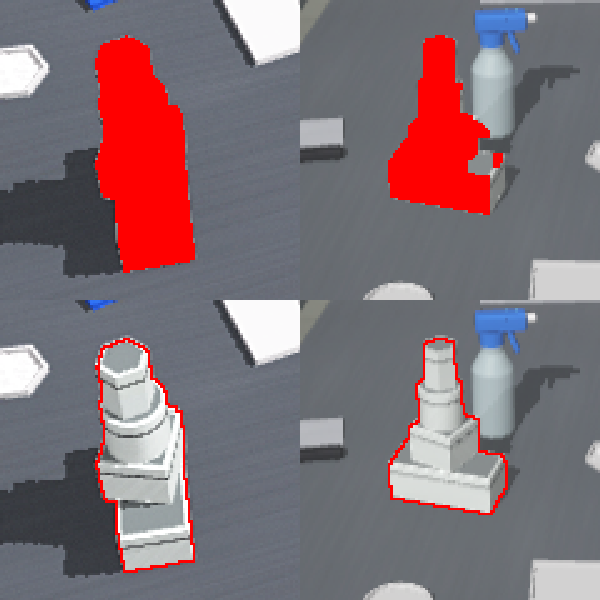

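```bash
cat > go.py <<'E'
from h import *
import sys
from scipy.spatial.transform import Rotation as Ro
o=get_obs();R=Ro.from_quat(o["tool_rot"]).as_matrix()
x,y,zg,phi=map(float,sys.argv[1:5])
cur=np.arctan2(R[1,0],R[0,0])
d=R.T@(np.array([x,y,zg+.164])-o["position"])
t=-((phi-cur+np.pi)%(2*np.pi)-np.pi)
print("t",round(o["time"],2),"tcp",o["position"].round(4),"grasp z",round(o["position"][2]-.164,4),"phi",cur.round(3),"tilt",np.arccos(-R[2,2]).round(4),"q6",o["q"][5].round(2),"w",round(o["grip_width"],4),"F",o["ft_force"].round(1))
print("shift",d.round(4),"turn",round(t,3),"rows",max(np.linalg.norm(d)/.0625,abs(t)/.187).round(1))
E
python3 go.py .6676 -.1385 .27 .73
python3 - <<'E'
from h import *;import pickle
d=pickle.load(open("c0.pkl","rb"));A,B=d["scene"],d["side"]
for x,y in((.64,-.295),(.63,-.29),(.65,-.295)):print(proj(A,[[x,y,0],[x,y,.167]]).round(0).tolist(),proj(B,[[x,y,0],[x,y,.167]]).round(0).tolist())
E
```

```text
t 0.25 tcp [ 0.1648 -0.6027  0.4043] grasp z 0.2403 phi 0.267 tilt 0.001 q6 -0.18 w 0.0874 F [ 0.2 -0.1  0.9]
shift [ 0.6074 -0.3153 -0.0293] turn -0.463 rows 11.0
[[135.0, 331.0], [116.0, 283.0]] [[257.0, 170.0], [256.0, 125.0]]
[[138.0, 326.0], [118.0, 278.0]] [[260.0, 171.0], [258.0, 126.0]]
[[136.0, 335.0], [116.0, 287.0]] [[254.0, 170.0], [252.0, 125.0]]
```

{"op": "servo_tool", "data": {
  "steps": [0.087, 0.05, -0.026, -0.029, -0.04, 0.087, 0.607, -0.315, -0.029, -0.463, 0.087, 0.607, -0.315, -0.029, -0.463, 0.087, 0.607, -0.315, -0.029, -0.463, 0.087, 0.607, -0.315, -0.029, -0.463, 0.087, 0.607, -0.315, -0.029, -0.463, 0.087, 0.607, -0.315, -0.029, -0.463, 0.087, 0.607, -0.315, -0.029, -0.463, 0.087, 0.607, -0.315, -0.029, -0.463, 0.087, 0.607, -0.315, -0.029, -0.463, 0.087, 0.607, -0.315, -0.029, -0.463, 0.087, 0.607, -0.315, -0.029, -0.463],
  "force": 25
}}

```text
time: 1.75
position: [0.6696, -0.1352, 0.4332]
tool_rot: [0.933, 0.36, 0.001, -0.0]
ft_force: [-0.5, -0.5, -0.5]
grip_width: 0.0868
```

```bash
python3 go.py .6676 -.1385 .187 .73
python3 - <<'E'
from fit import *
c=camera("wrist");im=c["pixels"].copy()
P=pris(poly("hex",.018),.6676,-.1385,.203,.15,.2)
for u,v in proj(c,P): cv2.circle(im,(int(u),int(v)),4,(0,0,255),-1)
cv2.imwrite("pics/w1.png",im)
E
```

```text
t 1.75 tcp [ 0.6696 -0.1352  0.4332] grasp z 0.2692 phi 0.736 tilt 0.0013 q6 0.47 w 0.0868 F [-0.5 -0.5 -0.5]
shift [-0.0038  0.0011  0.0822] turn 0.006 rows 1.3
```

View pics/w1.png

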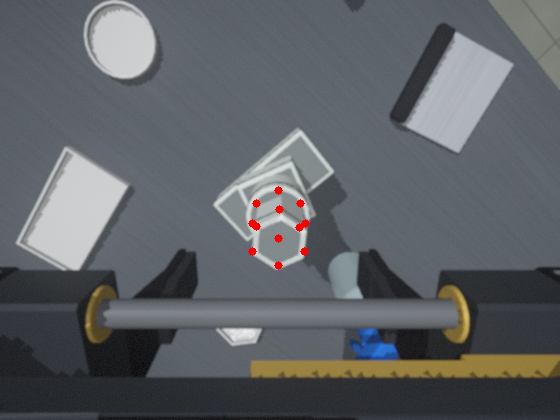

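The wrist view shows the hex lid at (279,240), flats facing the jaws, within 3 px of the predicted outline. Descending and gripping now.

{"op": "servo_tool", "data": {
  "steps": [0.087, -0.004, 0.001, 0.02, 0, 0.087, -0.004, 0.001, 0.06, 0, 0.087, -0.004, 0.001, 0.082, 0, 0.087, -0.004, 0.001, 0.082, 0, 0.03, -0.004, 0.001, 0.082, 0, 0.03, -0.004, 0.001, 0.082, 0, 0.03, -0.004, 0.001, 0.082, 0, 0.03, -0.004, 0.001, 0.082, 0, 0.03, -0.004, 0.001, 0.082, 0, 0.03, -0.004, 0.001, 0.082, 0],
  "force": 20
}}

```text
time: 3.05
position: [0.6649, -0.1422, 0.3517]
tool_rot: [0.934, 0.357, -0.0, -0.0]
ft_force: [0.1, -0.3, -0.2]
grip_width: 0.0363
```

```bash
python3 go.py .6676 -.1385 .24 .73
```

```text
t 3.05 tcp [ 0.6649 -0.1422  0.3517] grasp z 0.1877 phi 0.73 tilt 0.0006 q6 0.47 w 0.0363 F [ 0.1 -0.3 -0.2]
shift [ 0.0045 -0.001  -0.0523] turn -0.0 rows 0.8
```

```bash
python3 go.py .4705 -.2416 .10 .367
```

```text
t 3.05 tcp [ 0.6649 -0.1422  0.3517] grasp z 0.1877 phi 0.73 tilt 0.0006 q6 0.47 w 0.0363 F [ 0.1 -0.3 -0.2]
shift [-0.2111 -0.0555  0.0878] turn 0.363 rows 3.8
```

{"op": "servo_tool", "data": {
  "steps": [0.03, 0, 0, -0.015, 0, 0.03, 0, 0, -0.04, 0, 0.03, 0, 0, -0.07, 0]
}}

```text
time: 3.42
position: [0.6649, -0.1423, 0.4226]
tool_rot: [0.934, 0.357, -0.0, -0.0]
ft_force: [0.4, 0.4, -1.9]
grip_width: 0.0365
```

```bash
python3 go.py .4705 -.2416 .10 .367
python3 - <<'E'
from h import *
c=camera("scene");im=c["pixels"];cv2.imwrite("pics/s1.png",cv2.resize(im[180:360,80:280],None,fx=3,fy=3))
E
```

```text
t 3.42 tcp [ 0.6649 -0.1423  0.4226] grasp z 0.2586 phi 0.73 tilt 0.001 q6 0.47 w 0.0365 F [ 0.4  0.4 -1.9]
shift [-0.211  -0.0555  0.1587] turn 0.363 rows 4.3
```

View pics/s1.png

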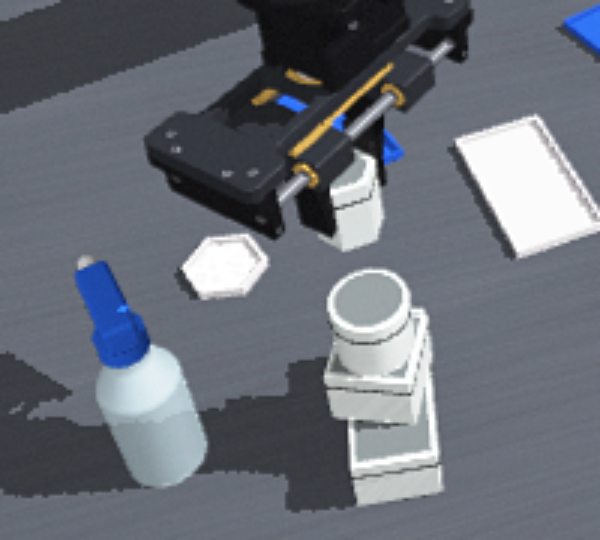

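The hex tin is lifted at crop (355,205), and the rest of the stack hasn't moved. On to the hex tray.

{"op": "servo_tool", "data": {
  "steps": [0.03, -0.055, -0.014, 0, 0.12, 0.03, -0.11, -0.028, 0, 0.24, 0.03, -0.165, -0.043, 0.02, 0.363, 0.03, -0.211, -0.0555, 0.06, 0.363, 0.03, -0.211, -0.0555, 0.11, 0.363, 0.03, -0.211, -0.0555, 0.159, 0.363, 0.03, -0.211, -0.0555, 0.18, 0.363, 0.03, -0.211, -0.0555, 0.19, 0.363, 0.03, -0.211, -0.0555, 0.19, 0.363]
}}

```text
time: 4.6
position: [0.4709, -0.2418, 0.2317]
tool_rot: [0.983, 0.182, 0.0, 0.0]
ft_force: [-0.1, 0.2, -1.5]
grip_width: 0.0367
```

```bash
python3 go.py .4705 -.2416 .0407 .367
python3 - <<'E'
from h import *
c=camera("scene");d=camera("side")
cv2.imwrite("pics/s2.png",np.hstack([cv2.resize(c["pixels"][200:300,100:200],None,fx=4,fy=4),cv2.resize(d["pixels"][120:220,255:355],None,fx=4,fy=4)]))
E
```

```text
t 4.6 tcp [ 0.4709 -0.2418  0.2317] grasp z 0.0677 phi 0.367 tilt 0.0001 q6 0.52 w 0.0367 F [-0.1  0.2 -1.5]
shift [-0.0003 -0.0004  0.027 ] turn -0.0 rows 0.4
```

View pics/s2.png

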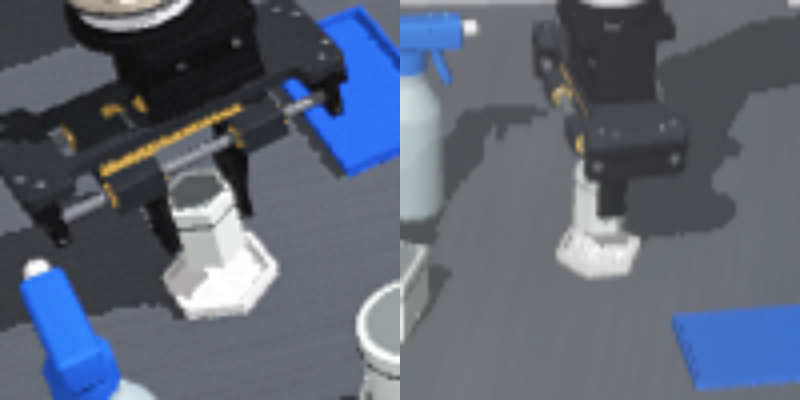

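The tin hangs over the middle of the hex tray in both views. Lowering gently.

{"op": "servo_tool", "data": {
  "steps": [0.03, 0, 0, 0.012, 0, 0.03, 0, 0, 0.019, 0, 0.03, 0, 0, 0.023, 0, 0.03, 0, 0, 0.025, 0, 0.03, 0, 0, 0.0265, 0, 0.03, 0, 0, 0.0275, 0, 0.03, 0, 0, 0.0275, 0]
}}

```text
time: 5.58
position: [0.4707, -0.2417, 0.2046]
tool_rot: [0.983, 0.182, 0.0, 0.0]
ft_force: [-0.1, 0.8, 2.0]
grip_width: 0.0364
```

```bash
python3 go.py .4705 -.2416 .0407 .367
```

```text
t 5.58 tcp [ 0.4707 -0.2417  0.2046] grasp z 0.0406 phi 0.367 tilt 0.0004 q6 0.52 w 0.0364 F [-0.1  0.8  2. ]
shift [-0.0002 -0.0002 -0.0001] turn -0.0 rows 0.0
```

{"op": "servo_tool", "data": {
  "steps": [0.06, 0, 0, 0, 0, 0.07, 0, 0, 0, 0, 0.07, 0, 0, 0, 0, 0.07, 0, 0, 0, 0, 0.07, 0, 0, -0.02, 0, 0.07, 0, 0, -0.08, 0, 0.087, 0, 0, -0.14, 0, 0.087, 0, 0, -0.2, 0, 0.087, 0, 0, -0.22, 0]
}}

```text
time: 6.7
position: [0.4712, -0.242, 0.4285]
tool_rot: [0.983, 0.182, 0.003, 0.003]
ft_force: [1.6, -0.3, -0.3]
grip_width: 0.0852
```

```bash
cat > st2.py <<'E'
from fit import *
import pickle,sys
A,B=camera("scene"),camera("side");pickle.dump({"scene":A,"side":B},open("c1.pkl","wb"))
cv2.imwrite("pics/"+sys.argv[1],np.hstack([cv2.resize(A["pixels"][190:370,90:290],None,fx=2.2,fy=2.2),cv2.resize(B["pixels"][120:300,170:330],None,fx=2.2,fy=2.2)]))
E
python3 st2.py s3.png
```

```text
(no output)
```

View pics/s3.png

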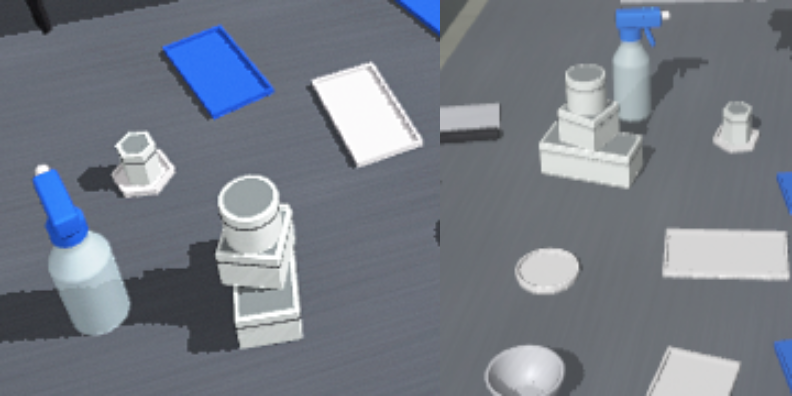

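```bash
python3 - <<'E'
from fit import *;import pickle
d=pickle.load(open("c1.pkl","rb"));A,B=d["scene"],d["side"]
print(back(A,(203.2,280.5),.15).round(4),back(B,(236.4,153.2),.15).round(4))
for c,n,o in((A,"A",(170,260)),(B,"B",(200,130))):
    im=c["pixels"].copy();uv=proj(c,pris(poly("round",.027),.6693,-.1364,0,.1,.15))
    im=cv2.resize(im,None,fx=4,fy=4,interpolation=0)
    cv2.polylines(im,[np.round(uv[40:]*4+2).astype(np.int32)],True,(0,0,255),1)
    globals()[n]=im[o[1]*4:o[1]*4+300,o[0]*4:o[0]*4+300]
cv2.imwrite("pics/r1.png",np.hstack([A,B]))
E
python3 go.py .6685 -.137 .23 .367
```

```text
[[ 0.6717 -0.1358  0.15  ]] [[ 0.6661 -0.1384  0.15  ]]
t 6.8 tcp [ 0.4711 -0.2419  0.4272] grasp z 0.2632 phi 0.367 tilt 0.0069 q6 0.52 w 0.0864 F [-0.5 -0.  -0.3]
shift [ 0.2218 -0.0273  0.0338] turn -0.0 rows 3.6
```

View pics/r1.png

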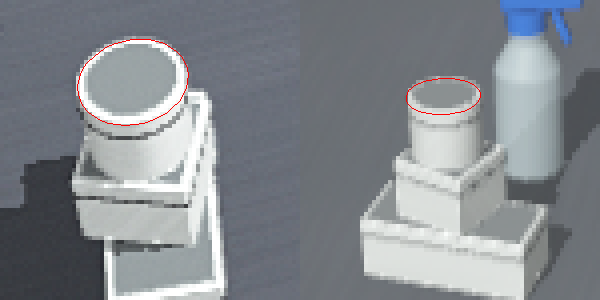

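{"op": "servo_tool", "data": {
  "steps": [0.087, 0.06, -0.007, 0, 0, 0.087, 0.12, -0.015, 0, 0, 0.087, 0.18, -0.022, 0.01, 0, 0.087, 0.222, -0.027, 0.034, 0, 0.087, 0.222, -0.027, 0.064, 0, 0.087, 0.222, -0.027, 0.064, 0]
}}

```text
time: 7.55
position: [0.667, -0.1359, 0.3548]
tool_rot: [0.983, 0.183, -0.005, -0.003]
ft_force: [-1.0, -0.6, -0.0]
grip_width: 0.0873
```

```bash
python3 go.py .669 -.137 .137 .367
```

```text
t 7.55 tcp [ 0.667  -0.1359  0.3548] grasp z 0.1908 phi 0.368 tilt 0.0111 q6 0.84 w 0.0873 F [-1.  -0.6 -0. ]
shift [0.0019 0.0021 0.0537] turn 0.001 rows 0.9
```

{"op": "servo_tool", "data": {
  "steps": [0.087, 0, 0, 0, 0, 0.087, 0, 0, 0, 0]
}}

```text
time: 7.8
position: [0.6683, -0.1376, 0.3617]
tool_rot: [0.983, 0.182, 0.001, 0.001]
ft_force: [0.3, -0.0, 0.6]
grip_width: 0.0871
```

```bash
python3 go.py .669 -.137 .137 .367
```

```text
t 7.8 tcp [ 0.6683 -0.1376  0.3617] grasp z 0.1977 phi 0.366 tilt 0.0024 q6 0.84 w 0.0871 F [ 0.3 -0.   0.6]
shift [ 0.0008 -0.0004  0.0607] turn -0.001 rows 1.0
```

{"op": "servo_tool", "data": {
  "steps": [0.087, 0, 0, 0.03, 0, 0.087, 0, 0, 0.061, 0, 0.087, 0, 0, 0.061, 0, 0.065, 0, 0, 0.061, 0, 0.045, 0, 0, 0.061, 0, 0.045, 0, 0, 0.061, 0, 0.045, 0, 0, 0.061, 0, 0.045, 0, 0, 0.061, 0, 0.045, 0, 0, 0.061, 0],
  "force": 25
}}

```text
time: 8.93
position: [0.6685, -0.1371, 0.2999]
tool_rot: [0.983, 0.182, 0.0, 0.0]
ft_force: [-1.2, -1.0, 2.8]
grip_width: 0.0537
```

```bash
python3 go.py .669 -.137 .137 .367
```

```text
t 8.93 tcp [ 0.6685 -0.1371  0.2999] grasp z 0.1359 phi 0.367 tilt 0.0013 q6 0.84 w 0.0537 F [-1.2 -1.   2.8]
shift [ 0.0005  0.0001 -0.0011] turn -0.0 rows 0.0
```

```bash
python3 go.py .6683 .098 .06 .367
```

```text
t 8.93 tcp [ 0.6685 -0.1371  0.2999] grasp z 0.1359 phi 0.367 tilt 0.0013 q6 0.84 w 0.0537 F [-1.2 -1.   2.8]
shift [ 0.0841 -0.2196  0.0758] turn -0.0 rows 4.0
```

{"op": "servo_tool", "data": {
  "steps": [0.045, 0, 0, -0.015, 0, 0.045, 0, 0, -0.04, 0, 0.045, 0, 0, -0.05, 0, 0.045, 0.02, -0.05, -0.05, 0, 0.045, 0.04, -0.105, -0.05, 0, 0.045, 0.064, -0.165, -0.04, 0, 0.045, 0.084, -0.219, 0, 0, 0.045, 0.084, -0.219, 0.04, 0, 0.045, 0.084, -0.219, 0.07, 0, 0.045, 0.084, -0.219, 0.075, 0, 0.045, 0.084, -0.219, 0.075, 0, 0.045, 0.084, -0.219, 0.075, 0]
}}

```text
time: 10.42
position: [0.669, 0.0972, 0.2261]
tool_rot: [0.983, 0.182, 0.002, 0.0]
ft_force: [0.1, -0.5, -1.9]
grip_width: 0.0537
```

```bash
python3 go.py .6683 .098 .0389 .367;python3 - <<'E'
from h import *
c=camera("scene");d=camera("side")
cv2.imwrite("pics/s4.png",np.hstack([cv2.resize(c["pixels"][230:330,250:350],None,fx=4,fy=4),cv2.resize(d["pixels"][180:280,170:270],None,fx=4,fy=4)]))
E
```

```text
t 10.43 tcp [0.669  0.0972 0.2261] grasp z 0.0621 phi 0.366 tilt 0.0034 q6 1.18 w 0.0537 F [ 0.1 -0.5 -1.9]
shift [-0.0004 -0.001   0.0232] turn -0.001 rows 0.4
```

View pics/s4.png

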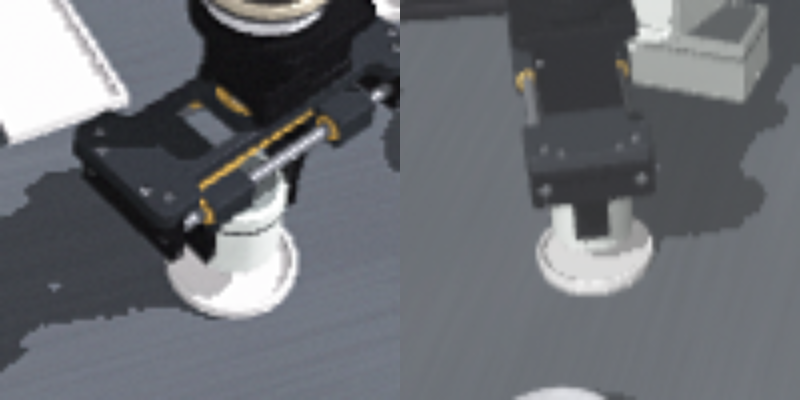

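{"op": "servo_tool", "data": {
  "steps": [0.045, 0, 0, 0.01, 0, 0.045, 0, 0, 0.016, 0, 0.045, 0, 0, 0.019, 0, 0.045, 0, 0, 0.0205, 0, 0.045, 0, 0, 0.0215, 0, 0.045, 0, 0, 0.0225, 0, 0.045, 0, 0, 0.0225, 0]
}}

```text
time: 11.4
position: [0.668, 0.0977, 0.2029]
tool_rot: [0.983, 0.182, -0.0, 0.0]
ft_force: [-4.0, -1.1, 6.5]
grip_width: 0.0534
```

```bash
python3 go.py .6683 .098 .0389 .367
```

```text
t 11.4 tcp [0.668  0.0977 0.2029] grasp z 0.0389 phi 0.367 tilt 0.0001 q6 1.18 w 0.0534 F [-4.  -1.1  6.5]
shift [ 0.0004 -0.0002 -0.    ] turn -0.0 rows 0.0
```

{"op": "servo_tool", "data": {
  "steps": [0.075, 0, 0, 0, 0, 0.08, 0, 0, 0, 0, 0.08, 0, 0, 0, 0, 0.08, 0, 0, 0, 0, 0.08, 0, 0, -0.02, 0, 0.087, 0, 0, -0.07, 0, 0.087, 0, 0, -0.13, 0, 0.087, 0, 0, -0.18, 0, 0.087, 0, 0, -0.18, 0]
}}

```text
time: 12.52
position: [0.6694, 0.0978, 0.3894]
tool_rot: [0.983, 0.182, 0.007, 0.001]
ft_force: [-0.7, 0.4, -1.2]
grip_width: 0.0869
```

```bash
python3 st2.py s5.png
python3 - <<'E'
from fit import *;import pickle
d=pickle.load(open("c1.pkl","rb"));A,B=d["scene"],d["side"]
for c,n,o in((A,"A",(170,270)),(B,"B",(205,140))):
    im=cv2.resize(c["pixels"],None,fx=5,fy=5,interpolation=0)
    for P in (pris(poly("r",L=.06,W=.06),.667,-.1361,-.372,.05,.1),pris(poly("r",L=.13,W=.06),.6644,-.1326,-.123,0,.05)):
        uv=proj(c,P)[4:];cv2.polylines(im,[np.round(uv*5+2).astype(np.int32)],True,(0,0,255),1)
    globals()[n]=im[o[1]*5:o[1]*5+400,o[0]*5:o[0]*5+390]
cv2.imwrite("pics/q1.png",np.hstack([A,B]))
E
```

```text
(no output)
```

View pics/s5.png

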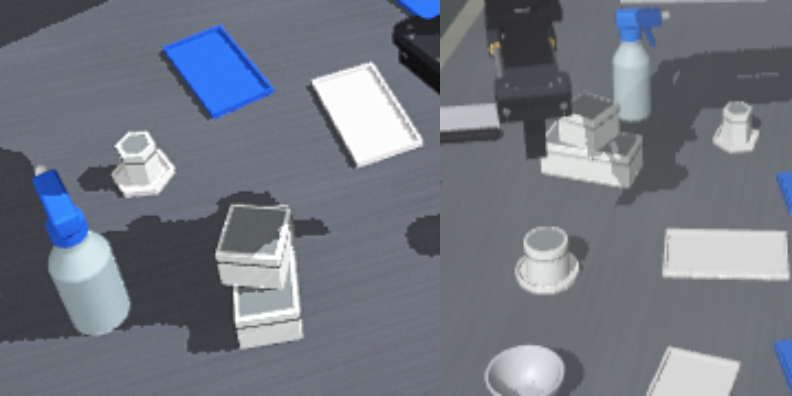

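View pics/q1.png

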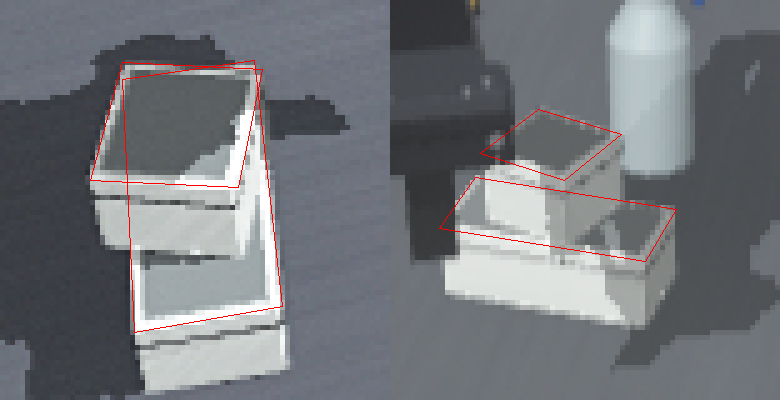

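Round tin is seated. The square tin matches the fit (red outlines). I'll grip it with the jaws mostly along x so the body keeps clear of the bottle.

```bash
python3 go.py .667 -.1361 .16 1.199
```

```text
t 12.62 tcp [0.6678 0.0977 0.3836] grasp z 0.2196 phi 0.367 tilt 0.0025 q6 1.18 w 0.0866 F [ 0.3  0.2 -0. ]
shift [-0.0848  0.2179  0.0596] turn -0.832 rows 4.4
```

{"op": "servo_tool", "data": {
  "steps": [0.087, -0.021, 0.054, 0, -0.18, 0.087, -0.042, 0.109, 0, -0.36, 0.087, -0.064, 0.164, 0, -0.54, 0.087, -0.085, 0.218, 0.02, -0.72, 0.087, -0.085, 0.218, 0.05, -0.832, 0.087, -0.085, 0.218, 0.06, -0.832, 0.087, -0.085, 0.218, 0.06, -0.832, 0.087, -0.085, 0.218, 0.06, -0.832]
}}

```text
time: 13.62
position: [0.6674, -0.1353, 0.3226]
tool_rot: [0.826, 0.564, 0.0, 0.001]
ft_force: [-0.4, -0.4, -0.0]
grip_width: 0.0871
```

```bash
python3 go.py .667 -.1361 .088 1.199
python3 - <<'E'
from fit import *
c=camera("wrist");im=c["pixels"].copy()
P=pris(poly("r",L=.06,W=.06),.667,-.1361,-.372,.05,.1)
cv2.polylines(im,[np.round(proj(c,P)[4:]).astype(np.int32)],True,(0,0,255),1)
P=pris(poly("r",L=.13,W=.06),.6644,-.1326,-.123,0,.05)
cv2.polylines(im,[np.round(proj(c,P)[4:]).astype(np.int32)],True,(0,255,0),1)
cv2.imwrite("pics/w2.png",im)
E
```

```text
t 13.62 tcp [ 0.6674 -0.1353  0.3226] grasp z 0.1586 phi 1.199 tilt 0.0014 q6 0.01 w 0.0871 F [-0.4 -0.4 -0. ]
shift [-0.0009 -0.0002  0.0706] turn 0.0 rows 1.1
```

View pics/w2.png

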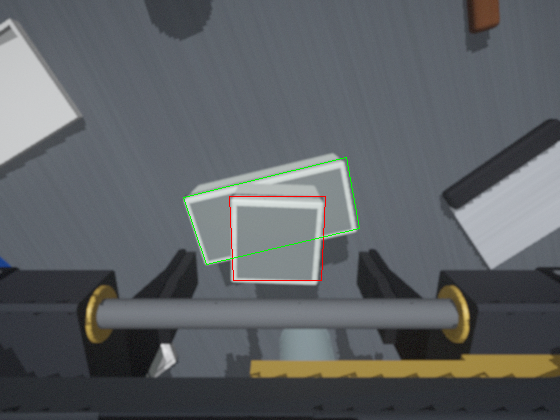

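{"op": "servo_tool", "data": {
  "steps": [0.087, -0.001, 0, 0.02, 0.04, 0.087, -0.001, 0, 0.055, 0.04, 0.087, -0.001, 0, 0.07, 0.04, 0.087, -0.001, 0, 0.07, 0.04, 0.065, -0.001, 0, 0.07, 0.04, 0.05, -0.001, 0, 0.07, 0.04, 0.05, -0.001, 0, 0.07, 0.04, 0.05, -0.001, 0, 0.07, 0.04, 0.05, -0.001, 0, 0.07, 0.04],
  "force": 30
}}

```text
time: 14.8
position: [0.6665, -0.1372, 0.2525]
tool_rot: [0.837, 0.547, 0.0, -0.0]
ft_force: [-1.8, 0.2, 4.6]
grip_width: 0.0599
```

```bash
python3 go.py .464 .2605 .06 1.426
```

```text
t 14.8 tcp [ 0.6665 -0.1372  0.2525] grasp z 0.0885 phi 1.159 tilt 0.0 q6 0.05 w 0.0599 F [-1.8  0.2  4.6]
shift [ 0.2833 -0.3449  0.0285] turn -0.267 rows 7.2
```

{"op": "servo_tool", "data": {
  "steps": [0.05, 0, 0, -0.015, 0, 0.05, 0, 0, -0.045, 0, 0.05, 0.03, -0.037, -0.055, 0, 0.05, 0.068, -0.083, -0.055, -0.05, 0.05, 0.106, -0.129, -0.055, -0.1, 0.05, 0.144, -0.175, -0.055, -0.15, 0.05, 0.182, -0.221, -0.055, -0.2, 0.05, 0.22, -0.267, -0.055, -0.267, 0.05, 0.258, -0.313, -0.04, -0.267, 0.05, 0.283, -0.345, 0, -0.267, 0.05, 0.283, -0.345, 0.028, -0.267, 0.05, 0.283, -0.345, 0.028, -0.267]
}}

```text
time: 16.3
position: [0.463, 0.2606, 0.2224]
tool_rot: [0.756, 0.655, -0.002, -0.001]
ft_force: [0.1, -0.0, -2.4]
grip_width: 0.0592
```

{"op": "servo_tool", "data": {
  "steps": [0.05, 0, 0, 0, 0, 0.05, 0, 0, 0, 0]
}}

```text
time: 16.55
position: [0.4648, 0.2599, 0.2251]
tool_rot: [0.757, 0.654, 0.001, 0.001]
ft_force: [0.1, -0.8, -2.1]
grip_width: 0.0603
```

```bash
python3 go.py .464 .2605 .0415 1.426;python3 - <<'E'
from h import *
c=camera("scene");d=camera("side")
cv2.imwrite("pics/s6.png",np.hstack([cv2.resize(c["pixels"][160:260,280:380],None,fx=4,fy=4),cv2.resize(d["pixels"][230:330,235:335],None,fx=4,fy=4)]))
E
```

```text
t 16.55 tcp [0.4648 0.2599 0.2251] grasp z 0.0611 phi 1.425 tilt 0.0032 q6 0.45 w 0.0603 F [ 0.1 -0.8 -2.1]
shift [ 0.0005 -0.001   0.0196] turn -0.001 rows 0.3
```

View pics/s6.png

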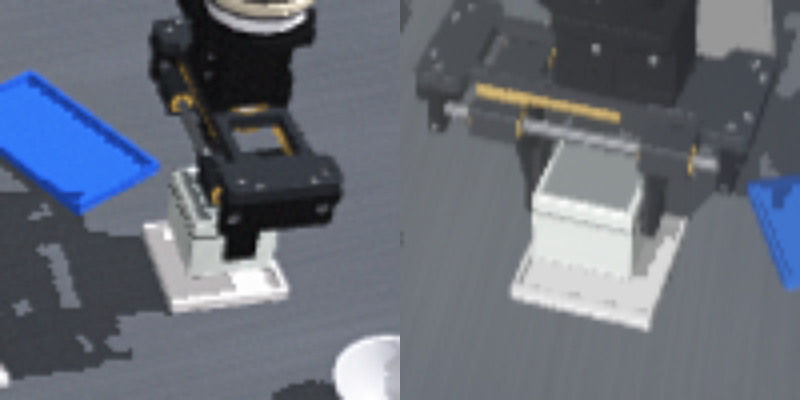

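{"op": "servo_tool", "data": {
  "steps": [0.05, 0, 0, 0.008, 0, 0.05, 0, 0, 0.013, 0, 0.05, 0, 0, 0.016, 0, 0.05, 0, 0, 0.0175, 0, 0.05, 0, 0, 0.0185, 0, 0.05, 0, 0, 0.0195, 0, 0.05, 0, 0, 0.0195, 0]
}}

```text
time: 17.52
position: [0.4637, 0.2602, 0.2054]
tool_rot: [0.756, 0.654, 0.0, 0.0]
ft_force: [-1.0, -0.1, 6.8]
grip_width: 0.0596
```

```bash
python3 go.py .464 .2605 .0415 1.426
```

```text
t 17.52 tcp [0.4637 0.2602 0.2054] grasp z 0.0414 phi 1.426 tilt 0.0002 q6 0.45 w 0.0596 F [-1.  -0.1  6.8]
shift [ 0.0003  0.0003 -0.0001] turn -0.0 rows 0.0
```

{"op": "servo_tool", "data": {
  "steps": [0.08, 0, 0, 0, 0, 0.085, 0, 0, 0, 0, 0.085, 0, 0, 0, 0, 0.085, 0, 0, 0, 0, 0.085, 0, 0, -0.02, 0, 0.087, 0, 0, -0.07, 0, 0.087, 0, 0, -0.12, 0, 0.087, 0, 0, -0.14, 0, 0.087, 0, 0, -0.14, 0]
}}

```text
time: 18.65
position: [0.4641, 0.2604, 0.3459]
tool_rot: [0.756, 0.654, 0.002, 0.001]
ft_force: [-0.2, 0.7, -0.2]
grip_width: 0.0867
```

```bash
python3 st2.py s7.png
python3 - <<'E'
from fit import *;import pickle
d=pickle.load(open("c1.pkl","rb"));A,B=d["scene"],d["side"]
for c,n,o in((A,"A",(180,280)),(B,"B",(205,160))):
    im=cv2.resize(c["pixels"],None,fx=6,fy=6,interpolation=0)
    for P in (pris(poly("r",L=.13,W=.06),.6644,-.1326,-.123,0,.05),):
        uv=proj(c,P)[4:];cv2.polylines(im,[np.round(uv*6+3).astype(np.int32)],True,(0,0,255),1)
    globals()[n]=im[o[1]*6:o[1]*6+420,o[0]*6:o[0]*6+390]
cv2.imwrite("pics/l1.png",np.hstack([A,B]))
E
python3 go.py .6644 -.1326 .11 1.448
```

```text
t 18.75 tcp [0.4633 0.2601 0.3435] grasp z 0.1795 phi 1.426 tilt 0.0014 q6 0.45 w 0.0865 F [-0.1 -0.7 -0.4]
shift [-0.3595  0.2558  0.0694] turn -0.022 rows 7.1
```

View pics/s7.png

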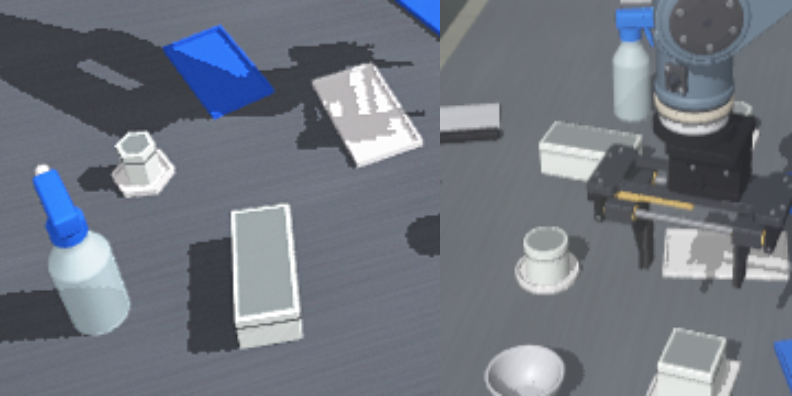

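View pics/l1.png

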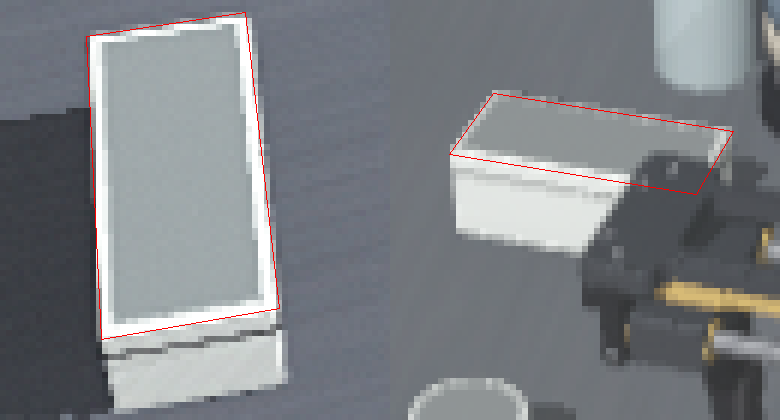

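Square tin is in its tray. The long tin fits (red outline on its lid). Moving over it with a 1.55 rad turn.

```bash
python3 go.py .6644 -.1326 .13 -.123
```

```text
t 18.75 tcp [0.4633 0.2601 0.3435] grasp z 0.1795 phi 1.426 tilt 0.0014 q6 0.45 w 0.0865 F [-0.1 -0.7 -0.4]
shift [-0.3595  0.2557  0.0494] turn 1.549 rows 8.3
```

{"op": "servo_tool", "data": {
  "steps": [0.087, -0.04, 0.0285, 0, 0.18, 0.087, -0.08, 0.057, 0, 0.36, 0.087, -0.12, 0.0855, 0, 0.54, 0.087, -0.16, 0.114, 0, 0.72, 0.087, -0.2, 0.142, 0, 0.9, 0.087, -0.24, 0.171, 0, 1.08, 0.087, -0.28, 0.2, 0, 1.26, 0.087, -0.32, 0.228, 0, 1.44, 0.087, -0.359, 0.256, 0.02, 1.549, 0.087, -0.359, 0.256, 0.049, 1.549, 0.087, -0.359, 0.256, 0.049, 1.549, 0.087, -0.359, 0.256, 0.049, 1.549]
}}

```text
time: 20.25
position: [0.6651, -0.1314, 0.2945]
tool_rot: [0.998, -0.061, -0.001, -0.0]
ft_force: [0.0, -0.3, -0.1]
grip_width: 0.0872
```

```bash
python3 go.py .6644 -.1326 .038 -.123
python3 - <<'E'
from fit import *
c=camera("wrist");im=c["pixels"].copy()
P=pris(poly("r",L=.13,W=.06),.6644,-.1326,-.123,0,.05)
cv2.polylines(im,[np.round(proj(c,P)[4:]).astype(np.int32)],True,(0,0,255),1)
cv2.imwrite("pics/w3.png",im)
E
```

```text
t 20.25 tcp [ 0.6651 -0.1314  0.2945] grasp z 0.1305 phi -0.123 tilt 0.0018 q6 1.33 w 0.0872 F [ 0.  -0.3 -0.1]
shift [-0.0004  0.0013  0.0925] turn 0.0 rows 1.5
```

View pics/w3.png

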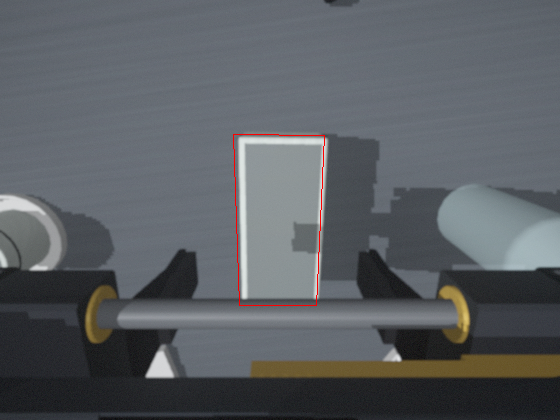

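The lid outline matches within 3 px, and the bottle at (490,225) sits outside the fingers. Descending to grip.

{"op": "servo_tool", "data": {
  "steps": [0.087, 0, 0.002, 0.03, 0, 0.087, 0, 0.002, 0.07, 0, 0.087, 0, 0.002, 0.09, 0, 0.087, 0, 0.002, 0.092, 0, 0.07, 0, 0.002, 0.092, 0, 0.05, 0, 0.002, 0.092, 0, 0.05, 0, 0.002, 0.092, 0, 0.05, 0, 0.002, 0.092, 0, 0.05, 0, 0.002, 0.092, 0],
  "force": 45
}}

```text
time: 21.42
position: [0.6653, -0.1342, 0.2042]
tool_rot: [0.998, -0.062, 0.001, 0.0]
ft_force: [-0.9, -0.3, 5.7]
grip_width: 0.0599
```

```bash
python3 go.py .4562 .031 .065 .118
```

```text
t 21.43 tcp [ 0.6653 -0.1342  0.2042] grasp z 0.0402 phi -0.123 tilt 0.0015 q6 1.33 w 0.0599 F [-0.9 -0.3  5.7]
shift [-0.2278 -0.1382 -0.0252] turn -0.241 rows 4.3
```

{"op": "servo_tool", "data": {
  "steps": [0.05, 0, 0, -0.015, 0, 0.05, 0, 0, -0.04, 0, 0.05, -0.03, -0.018, -0.05, 0, 0.05, -0.075, -0.046, -0.05, -0.06, 0.05, -0.12, -0.073, -0.05, -0.12, 0.05, -0.165, -0.1, -0.05, -0.18, 0.05, -0.205, -0.125, -0.05, -0.241, 0.05, -0.228, -0.138, -0.04, -0.241, 0.05, -0.228, -0.138, -0.025, -0.241, 0.05, -0.228, -0.138, -0.025, -0.241, 0.05, -0.228, -0.138, -0.025, -0.241]
}}

```text
time: 22.8
position: [0.4563, 0.0308, 0.2286]
tool_rot: [0.998, 0.059, 0.001, 0.0]
ft_force: [0.5, -0.2, -3.4]
grip_width: 0.0593
```

```bash
python3 go.py .4562 .031 .0432 .118;python3 - <<'E'
from h import *
c=camera("scene");d=camera("side")
cv2.imwrite("pics/s8.png",np.hstack([cv2.resize(c["pixels"][180:280,205:305],None,fx=4,fy=4),cv2.resize(d["pixels"][170:270,250:350],None,fx=4,fy=4)]))
E
```

```text
t 22.8 tcp [0.4563 0.0308 0.2286] grasp z 0.0646 phi 0.118 tilt 0.0012 q6 1.28 w 0.0593 F [ 0.5 -0.2 -3.4]
shift [-0.0001 -0.0002  0.0214] turn -0.0 rows 0.3
```

View pics/s8.png

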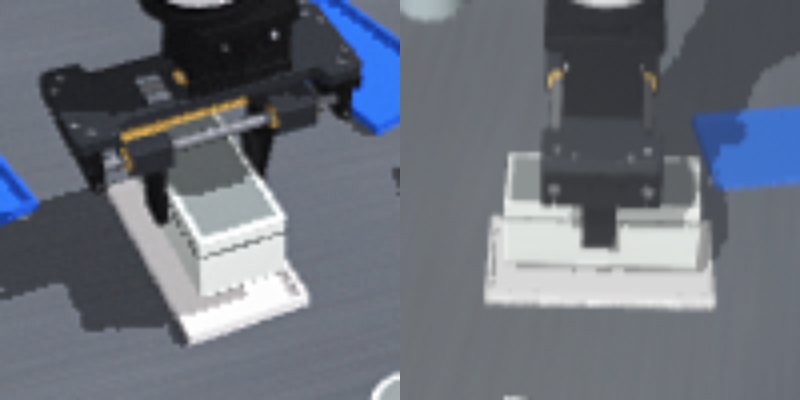

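The tin is centred over the long tray, with equal end margins in the side view. Lowering.

{"op": "servo_tool", "data": {
  "steps": [0.05, 0, 0, 0.008, 0, 0.05, 0, 0, 0.014, 0, 0.05, 0, 0, 0.0175, 0, 0.05, 0, 0, 0.0195, 0, 0.05, 0, 0, 0.021, 0, 0.05, 0, 0, 0.022, 0, 0.05, 0, 0, 0.022, 0]
}}

```text
time: 23.78
position: [0.4555, 0.0311, 0.2071]
tool_rot: [0.998, 0.059, 0.0, 0.0]
ft_force: [-1.3, -0.3, 5.7]
grip_width: 0.0598
```

```bash
python3 go.py .4562 .031 .0432 .118
```

```text
t 23.77 tcp [0.4555 0.0311 0.2071] grasp z 0.0431 phi 0.118 tilt 0.0007 q6 1.28 w 0.0598 F [-1.3 -0.3  5.7]
shift [ 0.0007  0.0001 -0.0001] turn -0.0 rows 0.0
```

{"op": "servo_tool", "data": {
  "steps": [0.08, 0, 0, 0, 0, 0.085, 0, 0, 0, 0, 0.085, 0, 0, 0, 0, 0.085, 0, 0, 0, 0, 0.085, 0, 0, -0.02, 0, 0.087, 0, 0, -0.07, 0, 0.087, 0, 0, -0.12, 0, 0.087, 0, 0, -0.18, 0, 0.087, 0, 0, -0.22, 0, 0.087, 0, 0, -0.22, 0, 0.087, 0, 0, -0.22, 0]
}}

```text
time: 25.15
position: [0.455, 0.0311, 0.4255]
tool_rot: [0.998, 0.059, -0.001, -0.0]
ft_force: [-0.7, -0.1, -0.3]
grip_width: 0.087
```

Run:
```python
from fit import *
A,B=camera("scene"),camera("side")
# predicted seated tins drawn on the pictures
T=[(poly("hex",.018),.4747,-.240,-.16),(poly("round",.027),.6688,.098,0),(poly("r",L=.06,W=.06),.464,.2605,-.145),(poly("r",L=.13,W=.06),.456,.031,.118)]
o=[]
for c,(x,y) in((A,(130,190)),(B,(180,130))):
    im=cv2.resize(c["pixels"],None,fx=3,fy=3)
    for p,a,b,t in T:
        uv=proj(c,pris(p,a,b,t,.003,.053))[len(p):];cv2.polylines(im,[np.round(uv*3+1).astype(np.int32)],True,(0,0,255),1)
    o.append(im[y*3:y*3+570,x*3:x*3+(690 if c is A else 540)])
cv2.imwrite("pics/f1.png",o[0]);cv2.imwrite("pics/f2.png",o[1]);cv2.imwrite("pics/f3.png",A["pixels"])
print(get_obs()["ft_force"])
```

```text
[ 0.60271595 -0.67640498 -0.46756399]
```

View pics/f1.png

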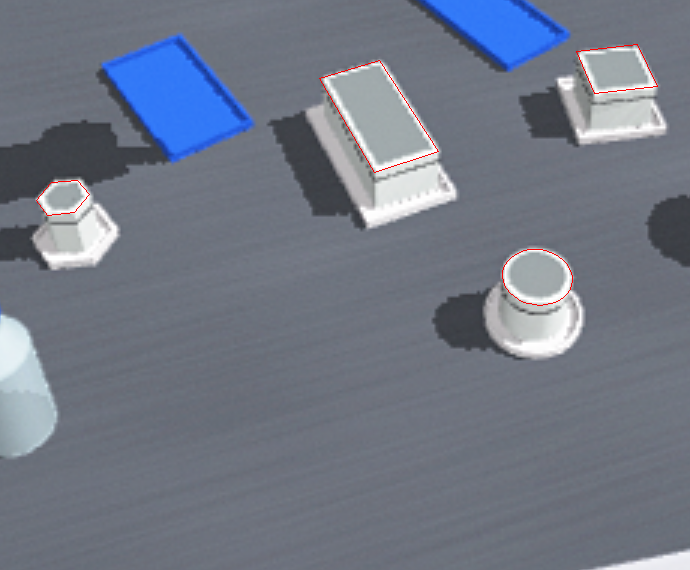

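View pics/f2.png

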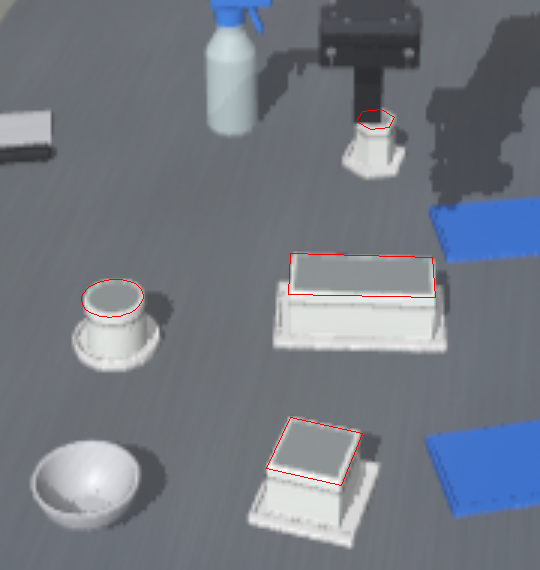

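All four lids lie on the outlines predicted for tins seated level at the tray centres. In both views they match within about 1–2 px (2–3 mm), at the right height, and the bottle and bowl haven't moved. Handing in.

```bash
python3 -c "
from rig import *
print(hand_in())"
```

```text
the job is handed in; nothing more can be done
None
```

I took the four tins down from the top, one at a time (six-sided, round, square, long), and set each in its own white tray. I then backed the gripper off to about 0.4 m with the fingers open and handed the job in at about 25 s.

**Final checks:**
- **Seating:** In both fixed cameras, all four lids match the outlines expected for tins standing level at their tray centres. The match is within about 1–2 px (2–3 mm), and the heights agree.
- **Release:** The wrist force was back near zero after the last tin.
- **Bystanders:** By eye, the spray bottle and bowl stood where they began. I left the blue look-alike trays alone.

**What differed a little:**
- The two cameras' estimates of the same tray centre disagreed by up to about 4 mm, so I used values between them.
- The square tin sat about 0.04 rad off its first estimate. I corrected the grip for this before closing on it.
- Before I lowered it, the square tin looked slightly turned against its tray. Once seated, its lid matched the outline expected for a tin square to the tray.

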